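Put the pepper mill away in the sliding cradle tray

TASK

Take the red pepper mill that stands on the worktop and lay it down on its side, lengthwise, in the dark V-shaped trough of the wooden rest, and let go of it there. Then pick it up again by the middle of its body, lay it centred across both black saddles of the pulled-out tray, letting it settle before you let go, and push the tray all the way in with the mill still lying in its saddles. Be gentle: never let the mill drop or topple, and leave the other things on the worktop where they are.

Things in the scene. Friction and masses are not known exactly. Their poses are not given: they have to be found in the camera images.
- mill: Red pepper mill, round, 150 mm tall, about 0.26 kg, standing. Origin: centre of its foot; z axis runs from foot to head (up while it stands). Along z: body, 48 mm diameter, 0 to 100 mm (thin steel band near the foot); steel neck, 30 mm diameter, 100 to 112 mm; red head, 44 mm diameter, 112 to 142 mm; steel knob, 14 mm diameter, to 150 mm.
- mill_mid (a point): Point on the mill's axis 58 mm from the foot, close to its centre of mass: the middle of the body. Same axes as the mill.
- rest: Wooden rest, fixed to the worktop: a board 160 (x) x 90 (y) x 10 mm high, with a dark open-ended V trough on it, 130 mm long (x), 41 mm wide over its lips, which are at most 24 mm above the worktop. Origin: centre of its underside.
- rest_mid (a point): Point over the middle of the rest where the mill's axis lies when it lies in the trough: 41.7 mm above the worktop. x runs along the trough, z up. The mill may point either way; with mill_mid here its head overhangs the end of the trough.
- rack: Fixed wooden frame, 250 (x) x 270 (y) mm, in which the tray slides; guide rails 28 mm high at its sides, back stop 50 mm high. Origin on the worktop, below the cradle point of the fully closed tray; x is the direction in which the tray goes in.
- cradle (a point): Point in the sliding tray, midway between its two black V saddles, where mill_mid should come: 59.3 mm above the worktop. Moves with the tray. y runs along the groove, across the tray; x is the direction in which the tray goes in; z up. Saddles: 14 mm long, centred 32 mm either side along y, lips 52 mm wide, tops 46 mm above the worktop; the 50 mm gap between them is free for fingers.
- tray_front (a point): Centre of the outer face of the tray's front panel, 55 mm above the worktop: push here, along +x of this point. Tray floor 18 mm above the worktop. The front panel (234 mm wide, inner face 57 mm from the cradle point) and two end plates (inner faces 107 mm from it along y) reach 72 mm above the worktop; the +x side is open.
- tray (a joint): How far the tray is pulled out, in m: 0 is fully in against its stop, 0.10 fully out; it starts 80 to 100 mm out. Friction about 3 N, damping 12 N per m/s; it stays where it is left.
- jar: White jar with a green cap, 56 mm diameter, 95 mm tall, standing near the mill; origin at its foot. Leave alone.
- cup: Blue cup, 76 mm rim diameter, 80 mm tall, standing near the mill; origin at its foot. Leave alone.
- oil: Green glass oil bottle, 60 mm diameter, 170 mm tall; origin at its foot. Leave alone.
- tin: Yellow tin with a pale lid and label, 70 mm diameter, 85 mm tall; origin at its foot. Leave alone.
- bowl: Steel bowl, 150 mm diameter, 60 mm tall; origin at its foot. Leave alone.
- spoon: Wooden spoon 200 mm long lying on the worktop; origin near its middle. Leave alone.

How it is judged:
On the way, in this order (a step that is already met when the one before it is completed fails the run):
1. the mill lies in the trough of the rest, let go (x of mill_mid in the frame of rest_mid between -0.045 and 0.045 m and y of mill_mid in the frame of rest_mid between -0.008 and 0.008 m and z of mill_mid in the frame of rest_mid between -0.006 and 0.006 m and angle between the z axis of mill and the x axis of rest_mid, either way round below 0.12 rad and contact force between the fingers and mill below 0.2 N and linear speed of mill below 0.03 m/s and angular speed of mill below 0.4 rad/s), for 0.2 s.
2. the mill is taken again by the middle of its body (within 30 mm) and lifted off the rest (distance between the grasp point and mill_mid below 0.03 m and contact force between the fingers and mill above 2 N and height (world z) of mill_mid above 0.075 m), for 0.1 s.
3. the mill lies settled in both saddles of the tray, let go, the tray still out (x of mill_mid in the frame of cradle between -0.006 and 0.006 m and y of mill_mid in the frame of cradle between -0.012 and 0.012 m and z of mill_mid in the frame of cradle between -0.005 and 0.005 m and angle between the z axis of mill and the y axis of cradle, either way round below 0.1 rad and contact force between the fingers and mill below 0.2 N and linear speed of mill below 0.03 m/s and angular speed of mill below 0.4 rad/s and value of joint tray above 0.04 m), for 0.2 s.
At the end, for the whole second after the job is handed in: The tray is fully in (within 5 mm) and the mill lies at rest and let go in both saddles: its middle within 12 mm of the cradle's middle along the groove, 6 mm across and 5 mm in height, its axis within 0.10 rad of the groove; the other things have not moved (x of mill_mid in the frame of cradle between -0.006 and 0.006 m and y of mill_mid in the frame of cradle between -0.012 and 0.012 m and z of mill_mid in the frame of cradle between -0.005 and 0.005 m and angle between the z axis of mill and the y axis of cradle, either way round below 0.1 rad and contact force between the fingers and mill below 0.2 N and linear speed of mill below 0.03 m/s and angular speed of mill below 0.4 rad/s and value of joint tray below 0.005 m); the robot touches nothing.
It fails at once if the mill falls, topples or is flung: faster than 0.4 m/s while not held (contact force between the fingers and mill below 0.2 N and linear speed of mill above 0.4 m/s).
It fails at once if another thing on the worktop is moved by more than 25 mm (distance of any of jar, cup, oil, tin, bowl, spoon from where it was at the start of the episode above 0.025 m).
It also fails if it takes over 58 s, if anything falls off the work surface, if the arm or the gripper's body presses on something with over 40 N, if the wrist force passes 120 N, or if a joint passes its speed limit or range.

ROBOT

A 6-joint arm with a two-finger parallel gripper is mounted at the origin on the work surface. World frame = base frame: x ahead of the robot, y to its left, z up, the work surface at z = 0. Lengths are in m, angles in rad, forces in N, time in s.
With the tool pointing down it reaches from about 0.35 to 0.775 m from the base axis. Payload 7.3 kg.
Tool frame: the origin (TCP) lies midway between the tips of the shut fingers; the grasp point (between the pads) lies 19 mm behind it (robot.grip_depth is the z of the grasp point in the tool frame, in m); z points along the fingers, y is the line along which they close (so a half turn about z gives the same grasp; the last joint's range is limited). The gripper opens to 92 mm and grips with 3 to 60 N. Pads are 19 mm wide; open, the fingers measure 130 mm over their backs; the gripper's body (75 mm by 190 mm) begins 47 mm behind the grasp point.
Start: joints at [0.964, 0.342, 1.524, -0, 1.275, -0.146], TCP at [0.233, 0.47, 0.227] pointing down, gripper open.
Joint ranges: [-2.53, 2.53], [-0.77, 2.02], [0.04, 2.7], [-1, 4.14], [0.28, 2.66], [-3.11, 3.11]. Speed limits (rad/s): [2.57, 2.57, 3.14, 3.14, 3.14, 3.14].

INTERFACE

Orientations are given as [roll, pitch, yaw] about the fixed x, y, z axes, in that order (R = Rz(yaw) Ry(pitch) Rx(roll)).
In Python, from cell import robot, viewer gives the robot as it stands.
- The arm moves only by the tool step_arm, never from a script. Its argument "increments" is a list of rows, each an object with "delta_pos": the shift along the tool's x, y, z in cm, a list of three; "dr": the turn, a rotation vector about the tool's x, y, z in degrees, a list of three; "fingers": the closure, from -1 (fully open) to 1 (shut), so that 0 is half open. In form: [{"delta_pos": [tx, ty, tz], "dr": [wx, wy, wz], "fingers": fingers}, ...]. A call has exactly 5 rows; each row is the pose to reach, as a shift and turn from the pose commanded when the call began, along the tool's axes at that moment; what a row does not reach only later rows make up. A row lasts 1/8 s, in which the tool goes at most 62.5 mm and 10.7 degrees, less where a joint would pass 70% of its speed; a pose out of reach is approached as far as the arm can. A call with a gripper value outside its range is refused whole. The fingers move at their own pace and stop on an object; "newtons" is the grip in N (left out, the last holds). Time passes only in rows, so rows that repeat a pose let the fingers close, or fill a call up. It gives the time, the measured TCP pose, the force, the opening and the grip force at its end, in the units of the state.
- robot.observe(): the state, without advancing time (a new reading comes with each control period).
- viewer.read_camera(name): name is "scene" or "side" or "wrist"; returns the picture (384x512x3 uint8, red, green, blue); there is no depth.
- viewer.camera_params(name): a dict with "K" (3x3 intrinsics, pixels), "k1" (the pictures are not rectified: a ray, as slopes to the right and down, at radius r is drawn at 1 + k1 r^2 times it, then the intrinsics apply), "T" (4x4, takes a point from camera to world coordinates). Camera axes: x right, y down, z forward; pixel columns grow to the right and rows downward; lengths in m; the calibration is good to about 2 mm. A picture is of the moment at which its call begins: read the wrist's pose just before it. camera_params takes no time and is no camera call; for the wrist camera it gives the pose at the moment of the call.
- robot.hand_in(): hands the job in; it is judged then, once.
The state is a dict: "time": time; "qpos": joint angles; "qvel": joint speeds; "joint_efforts": joint torques, N m; "tool_pos": TCP position; "tool_rot": TCP orientation; "contact_force": force on the tool from outside, world axes, zero at the start; "torque": the same for the moment, N m; "opening": finger opening in m; "grip_force": force on a finger pad.
Only numpy, scipy, OpenCV 4.12 (cv2) and the standard library are available. Lean on these libraries where they do the work, as an engineer would, in place of code of your own. Each camera call takes 0.05 s, during which the arm holds its last target. There are 200 camera calls.

## Working session

There is one attempt and no reset: what is moved stays moved. The work goes in short steps, Python scripts to look and compute and a tool call to move; the robot and the scene stay as the last step left them, time stands still between calls to the robot, and variables do not carry over. Pictures are saved under pics/ and viewed, at most 10 in all, crops included, and the job is handed in when it is done.

Besides the shell and the picture viewer there is one more tool, called after "Request:" as name(argument=value, ...) on one line, values as JSON. step_arm: Moves the arm, as the interface text tells. Its arguments: {"type":"object","properties":{"increments":{"type":"array"},"newtons":{"type":"number"}},"required":["increments"]}

```bash
mkdir -p pics; ls
cat > h.py <<'E'
import numpy as np, cv2
from cell import robot, viewer
from scipy.spatial.transform import Rotation as R
def snap(n,f=None):
    p=viewer.camera_params(n); im=viewer.read_camera(n)
    if f: cv2.imwrite(f'pics/{f}.png',im[:,:,::-1])
    return im,p
def ray(p,uv):
    K=np.array(p['K']);T=np.array(p['T'])
    d=np.array([(uv[0]-K[0,2])/K[0,0],(uv[1]-K[1,2])/K[1,1]]);s=d.copy()
    for _ in range(30): s=d/(1+p['k1']*(s@s))
    return T[:3,3],T[:3,:3]@np.array([s[0],s[1],1])
def plane(p,uv,z):
    o,d=ray(p,uv); return o+d*(z-o[2])/d[2]
def proj(p,X):
    K=np.array(p['K']);T=np.array(p['T']); c=T[:3,:3].T@(np.array(X)-T[:3,3]); s=c[:2]/c[2]; s=s*(1+p['k1']*(s@s))
    return np.array([K[0,0]*s[0]+K[0,2],K[1,1]*s[1]+K[1,2]])
E
python3 - <<'E'
from h import *
np.set_printoptions(precision=4,suppress=True)
ims=[]
for n in('scene','side','wrist'):
    im,p=snap(n,n+'0'); print(n,p['T'][:3],p['K'][0],p['k1'])
print(robot.observe(), robot.grip_depth)
E
```

```text
pics
scene [[-0.375   0.7666 -0.5212  1.2077]
 [ 0.927   0.3075 -0.2147  0.2309]
 [-0.0043 -0.5637 -0.826   1.0946]] [445.9477   0.     246.7161] 0.015046828296029005
side [[-0.9899 -0.0796  0.1172  0.3679]
 [-0.1399  0.6772 -0.7224  1.1133]
 [-0.0218 -0.7315 -0.6815  1.135 ]] [439.5613   0.     251.9208] 0.04854201430321589
wrist [[ 0.4444  0.8564  0.2628  0.1611]
 [ 0.8958 -0.4246 -0.131   0.5068]
 [-0.0006  0.2937 -0.9559  0.3844]] [268.7091   0.     252.0711] -0.05548404177010564
{'time': 0.15, 'qpos': array([ 0.964 ,  0.3426,  1.5247, -0.    ,  1.2754, -0.146 ]), 'qvel': array([-0.0006, -0.0012, -0.0027, -0.0003,  0.0014, -0.0007]), 'joint_efforts': array([  0.002 , -43.1466, -24.4355,   0.0717,   0.0537,  -0.0001]), 'tool_pos': array([0.2333, 0.47  , 0.2262]), 'tool_rot': array([-3.1405, -0.0002,  2.6808]), 'contact_force': array([ 0.0834, -0.0713,  0.2184]), 'torque': array([-0.0538,  0.0039,  0.0387]), 'grip_force': 0.0, 'opening': 0.09227979644472044} -0.0188
```

View pics/scene0.png

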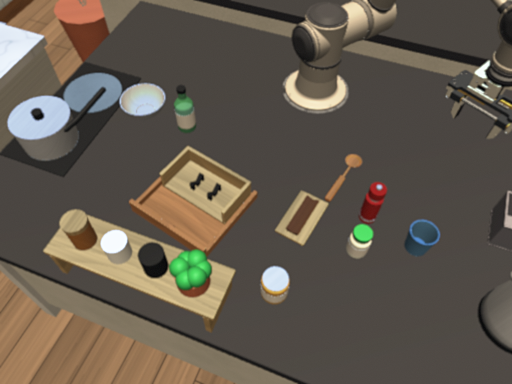

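View pics/side0.png

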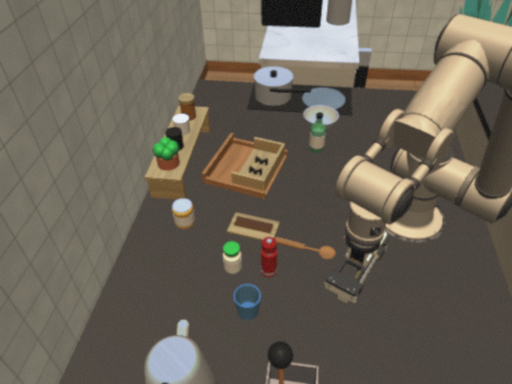

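The scene view shows the mill at about (372,202), jar (360,241), cup (422,238), rest (302,217), and tray saddles at (197,181) and (214,192). The side view shows the mill at (269,256), rest (254,228) and saddles at (262,160) and (256,171).

```bash
cat > m1.py <<'E'
from h import *
np.set_printoptions(precision=4,suppress=True)
def two(p1,u1,p2,u2):
    a,d=ray(p1,u1);b,e=ray(p2,u2)
    s=np.linalg.lstsq(np.c_[d,-e],b-a,rcond=None)[0]; x,y=a+s[0]*d,b+s[1]*e
    return (x+y)/2,np.linalg.norm(x-y)
S,ps=snap('scene');D,pd=snap('side')
def red(im,box):
    x0,y0,x1,y1=box; h=cv2.cvtColor(im,cv2.COLOR_RGB2HSV)[y0:y1,x0:x1]
    m=((h[...,0]<8)|(h[...,0]>172))&(h[...,1]>150)&(h[...,2]>50)
    n,l,st,c=cv2.connectedComponentsWithStats(m.astype(np.uint8)); 
    ys,xs=np.nonzero(m); return m,np.array([xs.mean()+x0,ys.mean()+y0]),(xs.min()+x0,ys.min()+y0,xs.max()+x0,ys.max()+y0)
_,c1,b1=red(S,(350,170,400,230));_,c2,b2=red(D,(250,225,290,285))
print('mill',c1,b1,c2,b2,two(ps,c1,pd,c2))
def wood(im,box,p,z,name):
    x0,y0,x1,y1=box; h=cv2.cvtColor(im,cv2.COLOR_RGB2HSV)[y0:y1,x0:x1]
    m=((h[...,2]>90)&(h[...,1]>50)&(h[...,0]<30)).astype(np.uint8)
    c=max(cv2.findContours(m,cv2.RETR_EXTERNAL,cv2.CHAIN_APPROX_NONE)[0],key=cv2.contourArea)[:,0]+[x0,y0]
    P=np.array([plane(p,u,z)[:2] for u in cv2.convexHull(c)[:,0]],np.float32)
    print(name,cv2.minAreaRect(P))
wood(S,(270,185,332,250),ps,.010,'rest s');wood(D,(220,208,283,245),pd,.010,'rest d')
for n,im,b in(('s',S,(130,140,265,260)),('d',D,(200,130,295,200)),('rs',S,(265,140,400,270)),('rd',D,(215,200,345,290))):
    x0,y0,x1,y1=b; f=5 if n!='d' else 6
    cv2.imwrite(f'pics/c_{n}.png',cv2.resize(im[y0:y1,x0:x1,::-1],None,fx=f,fy=f,interpolation=cv2.INTER_CUBIC))
a=cv2.imread('pics/c_s.png');b=cv2.imread('pics/c_d.png')
a=cv2.resize(a,None,fx=.8,fy=.8);b=cv2.resize(b,(380,280))
c=np.zeros((600-10,800,3),np.uint8);c[:a.shape[0],:a.shape[1]]=a[:590,:800]
cv2.imwrite('pics/v1.png',c[:480,:540])
E
python3 m1.py
```

```text
mill [372.7951 201.5159] (np.int64(360), np.int64(182), np.int64(386), np.int64(223)) [268.6302 255.6721] (np.int64(261), np.int64(238), np.int64(276), np.int64(272)) (array([0.4553, 0.2939, 0.0766]), np.float64(0.0029265723753562024))
rest s ((0.5038608908653259, 0.12584048509597778), (0.09471598267555237, 0.22032782435417175), 80.49347686767578)
rest d ((0.5153418779373169, 0.13605919480323792), (0.1174343004822731, 0.19906064867973328), 80.43299102783203)
```

View pics/v1.png

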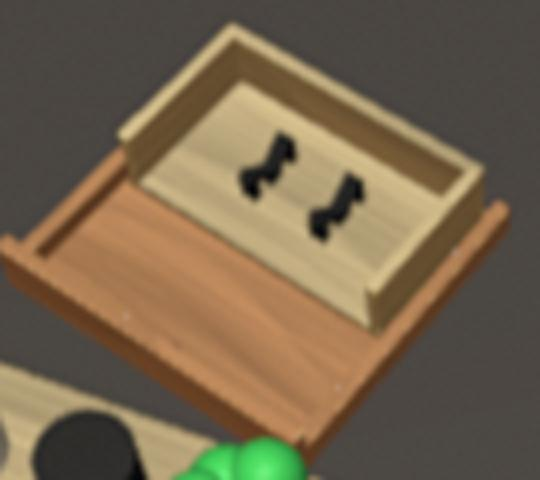

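v1 (4x crop with origin (130,140)) shows the tray open on the far side. Its front panel faces the robot, with top corners at about (188,146) and (251,183). The saddles sit at (197,181) and (214,192).

```bash
cat > m2.py <<'E'
from m1 import *
print([d for d in dir(robot) if d[0]!='_'],[d for d in dir(viewer) if d[0]!='_'])
def comp(im,f,box):
    x0,y0,x1,y1=box; h=cv2.cvtColor(im,cv2.COLOR_RGB2HSV)[y0:y1,x0:x1].astype(int)
    ys,xs=np.nonzero(f(h)); return np.array([xs.mean()+x0,ys.mean()+y0]),len(xs)
gr=lambda h:(h[...,0]>45)&(h[...,0]<75)&(h[...,1]>120); bl=lambda h:(h[...,0]>95)&(h[...,0]<120)&(h[...,1]>110)
for n,f,b1,b2 in(('jarcap',gr,(340,215,380,265),(215,235,248,275)),('cup',bl,(400,215,445,262),(228,280,268,322))):
    a,k=comp(S,f,b1);b,l=comp(D,f,b2);print(n,a,k,b,l,two(ps,a,pd,b))
dk=lambda h:(h[...,2]<45)
for b1 in((185,170,206,193),(205,178,226,204)): a,k=comp(S,dk,b1);print('sad',a,k,plane(ps,a,.036))
for u in((188.2,146.2),(250.7,182.5)):print('front',plane(ps,u,.072))
E
python3 m2.py
python3 - <<'E'
import cv2,numpy as np
a=cv2.imread('pics/c_rs.png');b=cv2.imread('pics/wrist0.png')
a=cv2.resize(a,(540,520));cv2.imwrite('pics/v2.png',a)
E
```

```text
mill [372.8191 201.461 ] (np.int64(360), np.int64(182), np.int64(386), np.int64(223)) [268.6288 255.6729] (np.int64(261), np.int64(238), np.int64(276), np.int64(276)) (array([0.4552, 0.294 , 0.0767]), np.float64(0.003048064934533276))
rest s ((0.5038608908653259, 0.12584048509597778), (0.09471598267555237, 0.22032782435417175), 80.49347686767578)
rest d ((0.5152177214622498, 0.13564859330654144), (0.11786890774965286, 0.1994343400001526), 80.08060455322266)
['IKError', 'grip_depth', 'hand_in', 'observe'] ['camera_params', 'read_camera']
jarcap [362.5754 232.7789] 285 [230.9737 248.0368] 190 (array([0.5703, 0.2905, 0.0906]), np.float64(0.0022585132060782415))
cup [422.8764 233.9164] 275 [247.4231 299.8407] 182 (array([0.4972, 0.4411, 0.0613]), np.float64(0.005454973160207221))
sad [196.8182 181.2182] 55 [ 0.5455 -0.2002  0.036 ]
sad [213.6842 191.5088] 57 [ 0.5607 -0.1389  0.036 ]
front [ 0.4598 -0.2661  0.072 ]
front [ 0.5152 -0.0417  0.072 ]
```

View pics/v2.png

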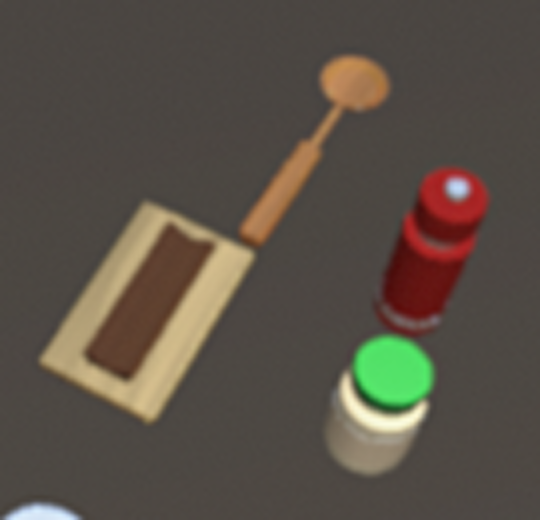

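View pics/wrist0.png

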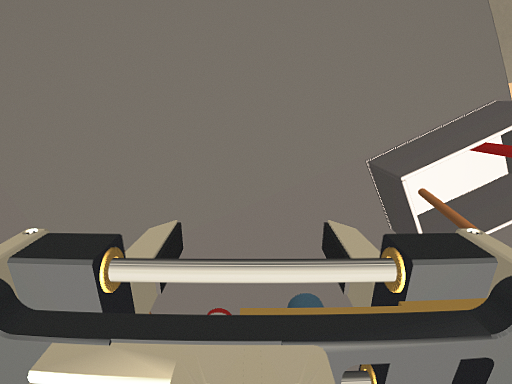

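v2 (4x crop with origin (265,140)) shows the rest's corners at scene pixels (302,191), (329,203), (303,245.5) and (275,230.5), with the trough along its long side. The wrist picture only shows the gripper and the edge of the clutter, so it isn't useful yet.

```bash
cat >> h.py <<'E'
np.set_printoptions(precision=4,suppress=True)
def tool(az,tilt):
    """az: heading of tool x when down (deg); tilt: deg raised from down towards that heading"""
    a=np.radians(az);t=np.radians(tilt);d=np.array([np.cos(a),np.sin(a),0]);u=np.array([0,0,1.])
    z=np.sin(t)*d-np.cos(t)*u; x=np.cos(t)*d+np.sin(t)*u
    return np.c_[x,np.cross(z,x),z]
def inc(pos,Rt,grasp=False):
    """increment (cm, deg) from the measured pose; pos is TCP, or grasp point if grasp"""
    s=robot.observe(); R0=R.from_euler('xyz',s['tool_rot']).as_matrix(); pos=np.array(pos,float)
    if grasp: pos=pos-Rt[:,2]*robot.grip_depth
    print('inc',np.round(R0.T@(pos-s['tool_pos'])*100,2),np.round(np.degrees(R.from_matrix(R0.T@Rt).as_rotvec()),1),'tcp target',pos,'now',s['tool_pos'],'t',s['time'],'q',s['qpos'])
    return R0
E
python3 - <<'E'
from h import *
_,ps=snap('scene')
c=np.array([plane(ps,u,.010) for u in((302,190.75),(329.25,203),(303,245.5),(275,230.5))]);print(c,c.mean(0))
print([np.linalg.norm(c[i]-c[(i+1)%4]) for i in range(4)],[np.degrees(np.arctan2(*(c[b]-c[a])[1::-1])) for a,b in((0,3),(1,2),(0,1),(3,2))])
print(proj(ps,[.5039,.1258,.01]))
inc([.42,.10,.30],tool(80,0))
E
```

```text
[[0.4447 0.0941 0.01  ]
 [0.4567 0.1811 0.01  ]
 [0.6178 0.1533 0.01  ]
 [0.602  0.0662 0.01  ]] [0.5303 0.1237 0.01  ]
[np.float64(0.08780444461347486), np.float64(0.16353152717540825), np.float64(0.08854533481120731), np.float64(0.159790533731751)] [np.float64(-10.064846530007832), np.float64(-9.782327744735008), np.float64(82.15828867093582), np.float64(79.71970338325636)]
[306.1029 209.7235]
inc [-33.17 -24.86  -7.33] [-0.   0.  73.6] tcp target [0.42 0.1  0.3 ] now [0.2334 0.4702 0.2266] t 0.4 q [ 0.964   0.3421  1.5242 -0.      1.2754 -0.146 ]
```

Request:
step_arm(increments=[{"delta_pos": [0, 0, -7], "dr": [0, 0, 10], "fingers": -0.4}, {"delta_pos": [-10, -8, -7.3], "dr": [0, 0, 20], "fingers": -0.4}, {"delta_pos": [-14, -10, -7.3], "dr": [0, 0, 30], "fingers": -0.4}, {"delta_pos": [-18, -13, -7.3], "dr": [0, 0, 40], "fingers": -0.4}, {"delta_pos": [-23, -16, -7.3], "dr": [0, 0, 50], "fingers": -0.4}], newtons=20)

```text
time: 1.02
tool_pos: [0.353, 0.2493, 0.2998]
tool_rot: [3.14, -0.0, 1.803]
contact_force: [0.7, -0.3, -0.0]
opening: 0.0645
grip_force: 0.0
```

Run:
```python
from h import *
inc([.42,.10,.32],tool(80,20))
inc([.42,.10,.30],tool(80,40))
```

```text
inc [-16.07   3.09  -2.02] [-4.  19.7 23.1] tcp target [0.42 0.1  0.32] now [0.353  0.2493 0.2998] t 1.025 q [0.4372 0.115  1.6198 0.     1.4056 0.205 ]
inc [-16.07   3.08  -0.02] [-8.1 39.4 22.4] tcp target [0.42 0.1  0.3 ] now [0.353  0.2493 0.2998] t 1.025 q [0.4372 0.115  1.6198 0.     1.4056 0.205 ]
```

Request:
step_arm(increments=[{"delta_pos": [-4, 1, 0], "dr": [-1.6, 8, 4.5], "fingers": -0.4}, {"delta_pos": [-8, 2, 0], "dr": [-3.2, 16, 9], "fingers": -0.4}, {"delta_pos": [-12, 3, 0], "dr": [-4.8, 24, 13.5], "fingers": -0.4}, {"delta_pos": [-16, 3.1, 0], "dr": [-6.4, 32, 18], "fingers": -0.4}, {"delta_pos": [-16.1, 3.1, 0], "dr": [-8.1, 39.4, 22.4], "fingers": -0.4}])

```text
time: 1.65
tool_pos: [0.4219, 0.099, 0.2996]
tool_rot: [3.141, -0.701, 1.394]
contact_force: [0.1, 1.1, -0.6]
opening: 0.0642
grip_force: 0.0
```

Run:
```python
from h import *
d=np.array([np.cos(np.radians(80)),np.sin(np.radians(80)),0])
M=np.array([.455,.294,.075])
inc(M-.13*d+[0,0,.1],tool(80,70),True)
```

```text
inc [-1.92 -0.15 15.53] [ 0.1 29.8 -0.1] tcp target [0.4355 0.1834 0.1686] now [0.4219 0.099  0.2996] t 1.65 q [-0.4535  0.1111  1.8376  0.6751  1.4519 -0.4499]
```

Request:
step_arm(increments=[{"delta_pos": [-0.5, 0, 4], "dr": [0, 7, 0], "fingers": -0.4}, {"delta_pos": [-1, 0, 8], "dr": [0, 14, 0], "fingers": -0.4}, {"delta_pos": [-1.5, 0, 12], "dr": [0, 21, 0], "fingers": -0.4}, {"delta_pos": [-1.9, 0, 15.5], "dr": [0, 29.8, 0], "fingers": -0.4}, {"delta_pos": [-1.9, 0, 15.5], "dr": [0, 29.8, 0], "fingers": -0.4}])

```text
time: 2.28
tool_pos: [0.4334, 0.1859, 0.1639]
tool_rot: [-3.094, -1.22, 1.356]
contact_force: [-0.0, 0.5, 0.3]
opening: 0.064
grip_force: 0.0
```

Run:
```python
from h import *
d=np.array([np.cos(np.radians(80)),np.sin(np.radians(80)),0])
M=np.array([.455,.294,.075])
inc(M-.10*d,tool(80,70),True)
im,p=snap('wrist','w1');print(p['T'])
for z in(0,.1,.15):print(proj(p,[.455,.294,z]))
```

```text
inc [-8.    0.42  5.88] [-0.6  0.1 -0.8] tcp target [0.4407 0.2129 0.0686] now [0.4334 0.1859 0.1639] t 2.275 q [-0.4681  0.6006  2.1377  1.1575  1.3639 -1.1607]
[[ 0.9855 -0.1146  0.1254  0.4141]
 [-0.1691 -0.5926  0.7875  0.0676]
 [-0.0159 -0.7973 -0.6034  0.2932]
 [ 0.      0.      0.      1.    ]]
[257.045  260.3278]
[256.6397 203.4251]
[256.3553 165.2635]
```

View pics/w1.png

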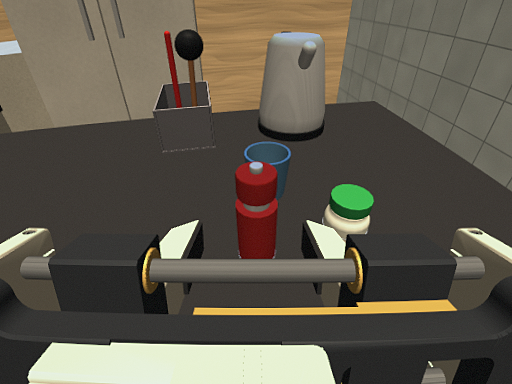

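The wrist view shows the mill centred between the fingers. Its knob is at (256,167), and my estimate projects to (256,165), so the position is confirmed.

Request:
step_arm(increments=[{"delta_pos": [-2.5, 0.2, 2], "dr": [-0.6, 0, -0.8], "fingers": -0.4}, {"delta_pos": [-5, 0.3, 4], "dr": [-0.6, 0, -0.8], "fingers": -0.4}, {"delta_pos": [-7, 0.4, 5.4], "dr": [-0.6, 0, -0.8], "fingers": -0.4}, {"delta_pos": [-8, 0.4, 5.9], "dr": [-0.6, 0, -0.8], "fingers": -0.4}, {"delta_pos": [-8, 0.4, 5.9], "dr": [-0.6, 0, -0.8], "fingers": -0.4}])

```text
time: 2.95
tool_pos: [0.4443, 0.2117, 0.0749]
tool_rot: [3.082, -1.216, 1.452]
contact_force: [0.6, 0.1, 0.0]
opening: 0.0642
grip_force: 0.0
```

Run:
```python
from h import *
inc([.455,.294,.072],tool(80,70),True)
```

```text
inc [ 2.63 -0.4   9.75] [0.4 0.3 1.1] tcp target [0.4581 0.3114 0.0656] now [0.4443 0.2117 0.0749] t 2.95 q [-0.3991  0.8229  2.1439  1.2952  1.259  -1.4135]
```

Request:
step_arm(increments=[{"delta_pos": [0.5, 0, 1.5], "dr": [0, 0, 0], "fingers": -0.4}, {"delta_pos": [1, 0, 3], "dr": [0, 0, 0], "fingers": -0.4}, {"delta_pos": [1.3, 0, 4], "dr": [0, 0, 0], "fingers": -0.4}, {"delta_pos": [1.3, 0, 4], "dr": [0, 0, 0], "fingers": -0.4}, {"delta_pos": [1.3, 0, 4], "dr": [0, 0, 0], "fingers": -0.4}])

```text
time: 3.58
tool_pos: [0.4509, 0.2532, 0.0717]
tool_rot: [3.093, -1.217, 1.441]
contact_force: [0.5, -0.8, 0.2]
opening: 0.0644
grip_force: 0.0
```

Run:
```python
from h import *
inc([.455,.294,.072],tool(80,70),True)
print(robot.observe()['contact_force'],robot.observe()['qvel'])
```

```text
inc [ 1.45 -0.32  5.7 ] [0.4 0.2 0.9] tcp target [0.4581 0.3114 0.0656] now [0.4509 0.2532 0.0717] t 3.575 q [-0.2938  0.8319  2.142   1.3993  1.2413 -1.4127]
[ 0.5092 -0.8363  0.1657] [-0.0071  0.0088 -0.0013  0.0036 -0.0001 -0.0033]
```

Request:
step_arm(increments=[{"delta_pos": [0.5, -0.3, 2], "dr": [0.4, 0.2, 0.9], "fingers": -0.4}, {"delta_pos": [1, -0.3, 4], "dr": [0.4, 0.2, 0.9], "fingers": -0.4}, {"delta_pos": [1.45, -0.3, 5.7], "dr": [0.4, 0.2, 0.9], "fingers": -0.4}, {"delta_pos": [1.45, -0.3, 5.7], "dr": [0.4, 0.2, 0.9], "fingers": -0.4}, {"delta_pos": [1.45, -0.3, 5.7], "dr": [0.4, 0.2, 0.9], "fingers": -0.4}])

```text
time: 4.2
tool_pos: [0.4581, 0.3111, 0.0652]
tool_rot: [-3.138, -1.221, 1.393]
contact_force: [0.4, 0.1, -0.1]
opening: 0.0642
grip_force: 0.0
```

Run:
```python
from h import *
inc([.455,.294,.072],tool(80,70),True)
im,p=snap('side','s1');x=im[200:330,190:330,::-1];cv2.imwrite('pics/v3.png',cv2.resize(x,None,fx=4,fy=4,interpolation=cv2.INTER_CUBIC))
```

```text
inc [ 0.05 -0.01  0.02] [-0.   0.  -0.1] tcp target [0.4581 0.3114 0.0656] now [0.4581 0.3111 0.0652] t 4.2 q [-0.1478  0.8521  2.1192  1.5348  1.2218 -1.3883]
```

View pics/v3.png

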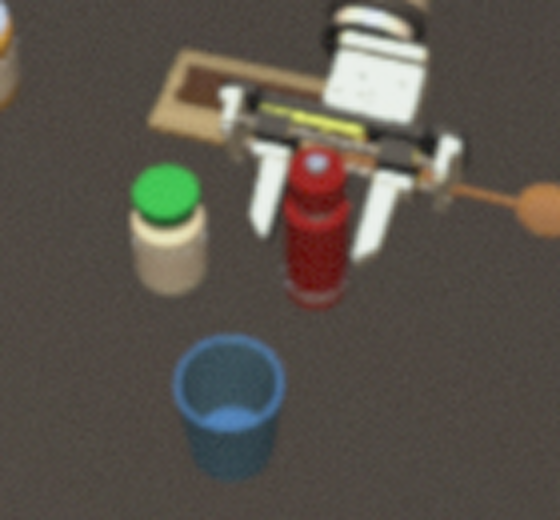

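v3 shows the mill between the two fingers, roughly centred, with jar and cup clear. I'll close on it.

Request:
step_arm(increments=[{"delta_pos": [0, 0, 0], "dr": [0, 0, 0], "fingers": 0.2}, {"delta_pos": [0, 0, 0], "dr": [0, 0, 0], "fingers": 1}, {"delta_pos": [0, 0, 0], "dr": [0, 0, 0], "fingers": 1}, {"delta_pos": [0, 0, 0], "dr": [0, 0, 0], "fingers": 1}, {"delta_pos": [0, 0, 0], "dr": [0, 0, 0], "fingers": 1}], newtons=25)

```text
time: 4.88
tool_pos: [0.4583, 0.3116, 0.0653]
tool_rot: [-3.14, -1.221, 1.395]
contact_force: [0.3, -1.4, 1.7]
opening: 0.0473
grip_force: 25.0
```

Run:
```python
from h import *
inc([.455,.294,.19],tool(80,70),True)
```

```text
inc [11.11 -0.03 -4.07] [-0.  0. -0.] tcp target [0.4581 0.3114 0.1836] now [0.4583 0.3116 0.0653] t 4.875 q [-0.1465  0.8521  2.1188  1.5361  1.2218 -1.3884]
```

Request:
step_arm(increments=[{"delta_pos": [1.5, 0, -0.5], "dr": [0, 0, 0], "fingers": 1}, {"delta_pos": [4, 0, -1.5], "dr": [0, 0, 0], "fingers": 1}, {"delta_pos": [7, 0, -2.6], "dr": [0, 0, 0], "fingers": 1}, {"delta_pos": [10, 0, -3.7], "dr": [0, 0, 0], "fingers": 1}, {"delta_pos": [13, 0, -4.7], "dr": [0, 0, 0], "fingers": 1}])

```text
time: 5.5
tool_pos: [0.4575, 0.3121, 0.2035]
tool_rot: [-3.134, -1.219, 1.391]
contact_force: [0.8, -0.3, -2.8]
opening: 0.047
grip_force: 25.0
```

Run:
```python
from h import *
inc([.49,.21,.24],tool(40,40),True)
inc([.53,.124,.25],tool(-9.6,-20),True)
```

```text
inc [-0.87  5.73 -8.81] [-33.2 -28.6  23.2] tcp target [0.4993 0.2178 0.2256] now [0.4575 0.3121 0.2035] t 5.5 q [-0.1451  0.5119  2.1006  1.4107  1.2553 -1.0087]
inc [ -3.22   9.73 -17.22] [-41.2 -69.2  88.4] tcp target [0.5237 0.1251 0.2323] now [0.4575 0.3121 0.2035] t 5.5 q [-0.1451  0.5119  2.1006  1.4107  1.2553 -1.0087]
```

Request:
step_arm(increments=[{"delta_pos": [-0.2, 1.2, -1.8], "dr": [-6.6, -5.7, 4.6], "fingers": 1}, {"delta_pos": [-0.4, 2.4, -3.6], "dr": [-13.2, -11.4, 9.2], "fingers": 1}, {"delta_pos": [-0.6, 3.6, -5.4], "dr": [-19.8, -17.1, 13.8], "fingers": 1}, {"delta_pos": [-0.8, 4.8, -7.2], "dr": [-26.4, -22.8, 18.4], "fingers": 1}, {"delta_pos": [-0.9, 5.7, -8.8], "dr": [-33.2, -28.6, 23.2], "fingers": 1}])

```text
time: 6.12
tool_pos: [0.4935, 0.2243, 0.2198]
tool_rot: [-3.114, -0.724, 0.738]
contact_force: [-1.2, -0.2, -3.5]
opening: 0.0474
grip_force: 25.0
```

Run:
```python
from h import *
inc([.51,.17,.20],tool(15,10),True)
```

```text
inc [-4.14  5.32  1.31] [-13.5 -30.6  25.3] tcp target [0.5132 0.1708 0.1815] now [0.4935 0.2243 0.2198] t 6.125 q [-0.0003  0.1367  2.0828  0.9806  0.5947  0.0742]
```

Request:
step_arm(increments=[{"delta_pos": [-0.8, 1, 0.3], "dr": [-2.7, -6.1, 5], "fingers": 1}, {"delta_pos": [-1.6, 2, 0.5], "dr": [-5.4, -12.2, 10], "fingers": 1}, {"delta_pos": [-2.4, 3, 0.8], "dr": [-8.1, -18.3, 15], "fingers": 1}, {"delta_pos": [-3.2, 4.2, 1], "dr": [-10.8, -24.4, 20], "fingers": 1}, {"delta_pos": [-4.1, 5.3, 1.3], "dr": [-13.5, -30.6, 25.3], "fingers": 1}])

```text
time: 6.75
tool_pos: [0.513, 0.1709, 0.1808]
tool_rot: [-3.133, -0.198, 0.286]
contact_force: [0.5, 1.2, -4.2]
opening: 0.0478
grip_force: 25.0
```

Run:
```python
from h import *
inc([.53,.124,.16],tool(-9.6,-20),True)
```

```text
inc [-1.02  4.73  3.68] [  1.5 -30.7  26.4] tcp target [0.5237 0.1251 0.1423] now [0.513  0.1709 0.1808] t 6.75 q [0.16   0.3089 1.7292 0.0422 0.9083 1.421 ]
```

Request:
step_arm(increments=[{"delta_pos": [-0.2, 1, 0.7], "dr": [0.3, -6.2, 5.3], "fingers": 1}, {"delta_pos": [-0.4, 2, 1.4], "dr": [0.6, -12.4, 10.6], "fingers": 1}, {"delta_pos": [-0.6, 3, 2.1], "dr": [0.9, -18.6, 15.9], "fingers": 1}, {"delta_pos": [-0.8, 4, 2.9], "dr": [1.2, -24.8, 21.2], "fingers": 1}, {"delta_pos": [-1, 4.7, 3.7], "dr": [1.5, -30.7, 26.4], "fingers": 1}])

```text
time: 7.38
tool_pos: [0.525, 0.1263, 0.1419]
tool_rot: [-3.138, 0.35, -0.165]
contact_force: [-0.2, -0.7, -3.4]
opening: 0.0473
grip_force: 25.0
```

Run:
```python
from h import *
d=np.array([np.cos(np.radians(-9.6)),np.sin(np.radians(-9.6)),0])
inc(np.array([.53,.124,.1])+.014*d,tool(-9.6,-20),True)
S,p=snap('scene','s2');W,pw=snap('side','d2')
a=S[130:280,240:400,::-1];b=W[160:310,180:340,::-1]
cv2.imwrite('pics/v4.png',cv2.resize(np.hstack([a,b]),(800,375),interpolation=cv2.INTER_CUBIC))
```

```text
inc [3.25 0.16 5.15] [-0.1  0.   0.1] tcp target [0.5375 0.1227 0.0823] now [0.525  0.1263 0.1419] t 7.375 q [0.0488 0.6426 1.3185 0.076  1.5222 1.7683]
```

View pics/v4.png

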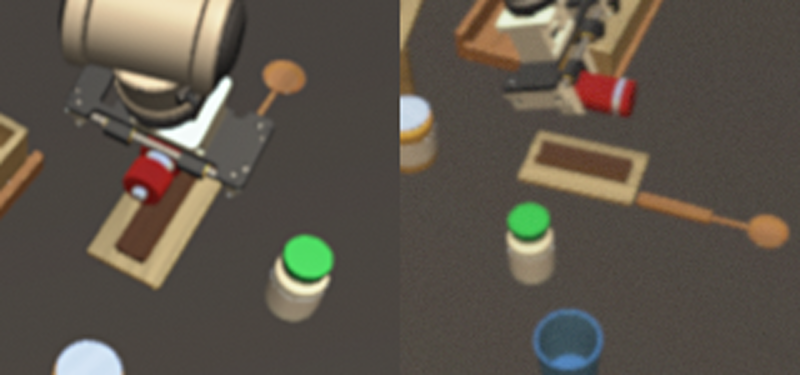

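v4 shows the mill horizontal, head outward, over the rest and in line with it. The rest's corners in the side view are at about (236,212), (280,222), (270,241) and (228,231).

Run:
```python
from h import *
_,pd=snap('side')
c=np.array([plane(pd,u,.010) for u in((236,212),(280,222),(270,241.2),(228,231.2))]);print(c[:,:2],c.mean(0))
print([np.linalg.norm(c[i]-c[(i+1)%4]) for i in range(4)])
```

```text
[[0.5973 0.0671]
 [0.4392 0.0956]
 [0.4639 0.1842]
 [0.6093 0.1583]] [0.5274 0.1263 0.01  ]
[np.float64(0.16064457309446284), np.float64(0.0919624630133772), np.float64(0.14768146790157613), np.float64(0.09193950351538838)]
```

Request:
step_arm(increments=[{"delta_pos": [0.8, 0.1, 1.2], "dr": [0, 0, 0], "fingers": 1}, {"delta_pos": [1.6, 0.2, 2.5], "dr": [0, 0, 0], "fingers": 1}, {"delta_pos": [2.4, 0.2, 3.8], "dr": [0, 0, 0], "fingers": 1}, {"delta_pos": [3.2, 0.2, 5.1], "dr": [0, 0, 0], "fingers": 1}, {"delta_pos": [3.2, 0.2, 5.1], "dr": [0, 0, 0], "fingers": 1}])

```text
time: 8.15
tool_pos: [0.5372, 0.1226, 0.0825]
tool_rot: [-3.137, 0.347, -0.162]
contact_force: [-0.4, 0.2, -3.2]
opening: 0.0474
grip_force: 25.0
```

```bash
cat > m3.py <<'E'
from h import *
d=np.array([np.cos(np.radians(-9.6)),np.sin(np.radians(-9.6)),0])
inc(np.array([.53,.124,.05])+.014*d,tool(-9.6,-20),True)
for n in('scene','side'):
    im,p=snap(n); h=cv2.cvtColor(im,cv2.COLOR_RGB2HSV).astype(int)
    m=((h[...,0]<8)|(h[...,0]>172))&(h[...,1]>170)&(h[...,2]>50)
    b=(250,150,340,260) if n=='scene' else (200,170,300,260)
    q=np.zeros_like(m);q[b[1]:b[3],b[0]:b[2]]=m[b[1]:b[3],b[0]:b[2]]
    ys,xs=np.nonzero(q);print(n,len(xs),plane(p,(xs.mean(),ys.mean()),.10))
E
python3 m3.py
```

```text
inc [1.73 0.01 4.71] [-0.2 -0.1  0.3] tcp target [0.5375 0.1227 0.0323] now [0.5372 0.1226 0.0825] t 8.15 q [0.0424 0.7237 1.3399 0.0744 1.4179 1.7521]
scene 195 [0.5939 0.114  0.1   ]
side 204 [0.514  0.1256 0.1   ]
```

Request:
step_arm(increments=[{"delta_pos": [0.5, -0.1, 1.4], "dr": [0, 0, 0.3], "fingers": 1}, {"delta_pos": [1, -0.1, 2.8], "dr": [0, 0, 0.3], "fingers": 1}, {"delta_pos": [1.4, -0.1, 3.8], "dr": [0, 0, 0.3], "fingers": 1}, {"delta_pos": [1.7, -0.1, 4.7], "dr": [0, 0, 0.3], "fingers": 1}, {"delta_pos": [1.8, -0.1, 4.8], "dr": [0, 0, 0.3], "fingers": 1}])

```text
time: 8.88
tool_pos: [0.5384, 0.1238, 0.0319]
tool_rot: [-3.139, 0.346, -0.168]
contact_force: [0.1, 0.6, -2.5]
opening: 0.0474
grip_force: 25.0
```

Run:
```python
from h import *
d=np.array([np.cos(np.radians(-9.6)),np.sin(np.radians(-9.6)),0])
inc(np.array([.53,.125,.0417])+.014*d,tool(-9.6,-20),True)
S,p=snap('scene');W,pw=snap('side')
a=S[150:260,250:350,::-1];b=W[170:280,200:300,::-1]
cv2.imwrite('pics/v5.png',cv2.resize(np.hstack([a,b]),(800,440),interpolation=cv2.INTER_CUBIC))
```

```text
inc [0.18 0.02 0.77] [-0.2 -0.2 -0. ] tcp target [0.5375 0.1237 0.024 ] now [0.5384 0.1238 0.0319] t 8.875 q [0.044  0.7869 1.3716 0.0765 1.3222 1.7515]
```

View pics/v5.png

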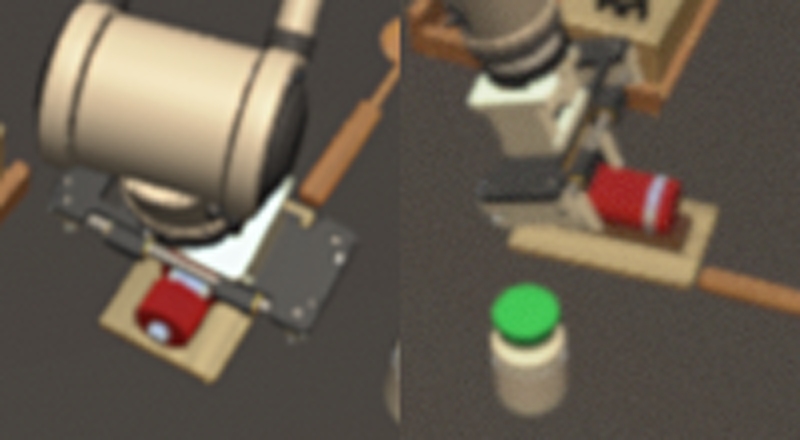

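v5 shows the mill just above the trough and aligned with it. I'll lower it gently.

Request:
step_arm(increments=[{"delta_pos": [0.05, 0, 0.2], "dr": [0, 0, 0], "fingers": 1}, {"delta_pos": [0.1, 0, 0.35], "dr": [0, 0, 0], "fingers": 1}, {"delta_pos": [0.15, 0, 0.5], "dr": [0, 0, 0], "fingers": 1}, {"delta_pos": [0.2, 0, 0.6], "dr": [0, 0, 0], "fingers": 1}, {"delta_pos": [0.2, 0, 0.6], "dr": [0, 0, 0], "fingers": 1}])

```text
time: 9.6
tool_pos: [0.5387, 0.1238, 0.0265]
tool_rot: [-3.138, 0.345, -0.168]
contact_force: [-0.7, -0.2, -1.8]
opening: 0.0476
grip_force: 25.0
```

Request:
step_arm(increments=[{"delta_pos": [0, 0, 0.05], "dr": [0, 0, 0], "fingers": 1}, {"delta_pos": [0.02, 0, 0.1], "dr": [0, 0, 0], "fingers": 1}, {"delta_pos": [0.04, 0, 0.15], "dr": [0, 0, 0], "fingers": 1}, {"delta_pos": [0.06, 0, 0.2], "dr": [0, 0, 0], "fingers": 1}, {"delta_pos": [0.06, 0, 0.2], "dr": [0, 0, 0], "fingers": 1}])

```text
time: 10.22
tool_pos: [0.5388, 0.1238, 0.026]
tool_rot: [-3.138, 0.344, -0.167]
contact_force: [-0.6, -1.4, 9.8]
opening: 0.0472
grip_force: 25.0
```

Contact made. Releasing slowly.

Request:
step_arm(increments=[{"delta_pos": [0, 0, -0.1], "dr": [0, 0, 0], "fingers": 1}, {"delta_pos": [0, 0, -0.1], "dr": [0, 0, 0], "fingers": -0.2}, {"delta_pos": [0, 0, -0.1], "dr": [0, 0, 0], "fingers": -0.4}, {"delta_pos": [0, 0, -0.1], "dr": [0, 0, 0], "fingers": -0.4}, {"delta_pos": [0, 0, -0.1], "dr": [0, 0, 0], "fingers": -0.4}], newtons=5)

```text
time: 10.85
tool_pos: [0.539, 0.124, 0.0252]
tool_rot: [-3.138, 0.345, -0.167]
contact_force: [0.2, -0.5, 0.4]
opening: 0.064
grip_force: 0.0
```

Run:
```python
from h import *
d=np.array([np.cos(np.radians(-9.6)),np.sin(np.radians(-9.6)),0])
inc([.528,.125,.12],tool(-9.6,0),True)
s=robot.observe();print(s['opening'],s['contact_force'])
```

```text
inc [-3.6   0.06 -6.78] [-0.2 19.7 -0. ] tcp target [0.528  0.125  0.1012] now [0.539  0.124  0.0252] t 10.85 q [0.0442 0.7956 1.3748 0.077  1.3088 1.7505]
0.06397142198712834 [ 0.1996 -0.483   0.3836]
```

Request:
step_arm(increments=[{"delta_pos": [0, 0, -2], "dr": [0, 0, 0], "fingers": -0.4}, {"delta_pos": [0, 0, -5], "dr": [0, 0, 0], "fingers": -0.4}, {"delta_pos": [-1, 0, -7], "dr": [0, 8, 0], "fingers": -0.4}, {"delta_pos": [-2.5, 0, -9], "dr": [0, 14, 0], "fingers": -0.4}, {"delta_pos": [-4.5, 0, -10], "dr": [0, 20, 0], "fingers": -0.4}])

```text
time: 11.48
tool_pos: [0.531, 0.125, 0.136]
tool_rot: [-3.138, -0.01, -0.169]
contact_force: [0.5, -0.1, 0.4]
opening: 0.064
grip_force: 0.0
```

Run:
```python
from h import *
inc([.5316,.1252,.043],tool(-9.6,0),True)
W,pw=snap('wrist');S,p=snap('scene');D,pd=snap('side')
d=np.array([np.cos(np.radians(-9.6)),np.sin(np.radians(-9.6)),0]);M=np.array([.5316,.1252,.0417])
for s in(-.058,.092):print('pred w,s,d',proj(pw,M+s*d),proj(p,M+s*d),proj(pd,M+s*d))
a=cv2.resize(S[170:260,250:350,::-1],(440,396),interpolation=cv2.INTER_CUBIC);b=cv2.resize(D[190:260,210:300,::-1],(360,280),interpolation=cv2.INTER_CUBIC)
c=np.zeros((580,800,3),np.uint8);c[:396,:440]=a;c[:280,440:]=b
c[280:580,440:800]=cv2.resize(W[:,:,::-1],(400,300))[:,20:380]
cv2.imwrite('pics/v6.png',c);cv2.imwrite('pics/w6.png',W[:,:,::-1])
```

```text
inc [-0.06  0.01 11.18] [-0.2 -0.6 -0.1] tcp target [0.5316 0.1252 0.0242] now [0.531 0.125 0.136] t 11.475 q [0.0899 0.4613 1.6073 0.0014 1.0622 1.829 ]
pred w,s,d [253.3875 244.2204] [313.4795 196.6513] [268.5438 223.3343]
pred w,s,d [253.4228  92.7524] [288.2425 235.9494] [226.2489 214.0023]
```

View pics/v6.png

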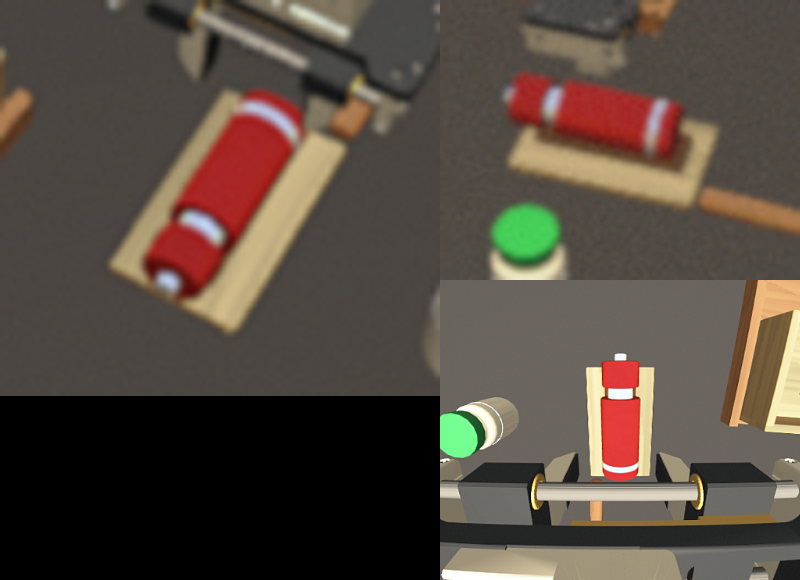

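v6 shows the mill lying in the trough. Its knob tip is at scene (287.7,234.8), against a predicted (288.2,235.9), and at side (226.8,213.5), against a predicted (226.2,214). Next I regrasp at mid-body.

Request:
step_arm(increments=[{"delta_pos": [0, 0, 3], "dr": [0, -0.5, 0], "fingers": -0.4}, {"delta_pos": [0, 0, 6], "dr": [0, -0.5, 0], "fingers": -0.4}, {"delta_pos": [0, 0, 9], "dr": [0, -0.5, 0], "fingers": -0.4}, {"delta_pos": [0, 0, 11.1], "dr": [0, -0.5, 0], "fingers": -0.4}, {"delta_pos": [0, 0, 11.1], "dr": [0, -0.5, 0], "fingers": -0.4}])

```text
time: 12.25
tool_pos: [0.5303, 0.1248, 0.0213]
tool_rot: [-3.14, 0.009, -0.169]
contact_force: [-0.0, -0.0, 0.4]
opening: 0.0645
grip_force: 0.0
```

Request:
step_arm(increments=[{"delta_pos": [0, 0, 0], "dr": [0, 0, 0], "fingers": 0}, {"delta_pos": [0, 0, 0], "dr": [0, 0, 0], "fingers": 1}, {"delta_pos": [0, 0, 0], "dr": [0, 0, 0], "fingers": 1}, {"delta_pos": [0, 0, 0], "dr": [0, 0, 0], "fingers": 1}, {"delta_pos": [0, 0, 0], "dr": [0, 0, 0], "fingers": 1}], newtons=25)

```text
time: 12.88
tool_pos: [0.5314, 0.1223, 0.0252]
tool_rot: [3.141, 0.003, -0.168]
contact_force: [-2.6, -15.6, 5.7]
opening: 0.0478
grip_force: 25.0
```

Run:
```python
from h import *
o=robot.observe();print(o['tool_pos'],o['contact_force'])
a,b=np.array([.5455,-.2002]),np.array([.5607,-.1389]);print((a+b)/2)
A,B=np.array([.4598,-.2661]),np.array([.5152,-.0417]);u=(B-A)/np.linalg.norm(B-A);n=np.array([u[1],-u[0]]);m=(A+B)/2
print('az',np.degrees(np.arctan2(u[1],u[0])),'front',m,'saddle mid rel. front',((a+b)/2-m)@n,((a+b)/2-m)@u)
```

```text
[0.5314 0.1223 0.0252] [ -2.582  -15.6318   5.724 ]
[ 0.5531 -0.1695]
az 76.13209621834177 front [ 0.4875 -0.1539] saddle mid rel. front 0.06743887723782557 0.0005294685084900799
```

Request:
step_arm(increments=[{"delta_pos": [0, 0.25, -1], "dr": [0, 0, 0], "fingers": 1}, {"delta_pos": [0, 0.25, -4], "dr": [0, 0, 0], "fingers": 1}, {"delta_pos": [0, 0.25, -8], "dr": [0, 0, 0], "fingers": 1}, {"delta_pos": [0, 0.25, -12], "dr": [0, 0, 0], "fingers": 1}, {"delta_pos": [0, 0.25, -16], "dr": [0, 0, 0], "fingers": 1}])

```text
time: 13.5
tool_pos: [0.531, 0.1224, 0.1858]
tool_rot: [-3.138, 0.003, -0.168]
contact_force: [0.4, 0.6, -3.6]
opening: 0.0475
grip_force: 25.0
```

Run:
```python
from h import *
inc([.55,.0,.24],tool(35,0),True)
inc([.553,-.17,.22],tool(76.1,0),True)
```

```text
inc [ 3.92 11.74 -3.6 ] [ -0.3   0.1 -44.6] tcp target [0.55   0.     0.2212] now [0.531  0.1224 0.1858] t 13.5 q [0.0833 0.4146 1.5314 0.0048 1.198  1.8207]
inc [ 7.07 28.45 -1.67] [ -0.3   0.  -85.7] tcp target [ 0.553  -0.17    0.2012] now [0.531  0.1224 0.1858] t 13.5 q [0.0833 0.4146 1.5314 0.0048 1.198  1.8207]
```

Request:
step_arm(increments=[{"delta_pos": [0.8, 2, -1.2], "dr": [0, 0, -7], "fingers": 1}, {"delta_pos": [1.6, 5, -2.2], "dr": [0, 0, -16], "fingers": 1}, {"delta_pos": [2.4, 8, -3], "dr": [0, 0, -26], "fingers": 1}, {"delta_pos": [3.2, 11, -3.6], "dr": [0, 0, -36], "fingers": 1}, {"delta_pos": [4, 14, -3.6], "dr": [0, 0, -46], "fingers": 1}])

```text
time: 14.12
tool_pos: [0.5474, -0.0234, 0.2204]
tool_rot: [-3.137, -0.001, 0.64]
contact_force: [0.2, -0.4, -3.0]
opening: 0.0475
grip_force: 25.0
```

Run:
```python
from h import *
inc([.553,-.17,.20],tool(76.1,0),True)
```

```text
inc [-8.31 12.1   3.86] [ -0.2  -0.1 -39.4] tcp target [ 0.553  -0.17    0.1812] now [ 0.5474 -0.0234  0.2204] t 14.125 q [-0.1847  0.3901  1.4693  0.0036  1.2846  0.7447]
```

Request:
step_arm(increments=[{"delta_pos": [-1.6, 2.4, 0.7], "dr": [0, 0, -8], "fingers": 1}, {"delta_pos": [-3.4, 5, 1.6], "dr": [0, 0, -17], "fingers": 1}, {"delta_pos": [-5.4, 8, 2.5], "dr": [0, 0, -26], "fingers": 1}, {"delta_pos": [-7.2, 10.5, 3.4], "dr": [0, 0, -35], "fingers": 1}, {"delta_pos": [-8.3, 12.1, 3.9], "dr": [-0.2, 0, -39.4], "fingers": 1}])

```text
time: 14.75
tool_pos: [0.5516, -0.1704, 0.1796]
tool_rot: [-3.14, -0.002, 1.324]
contact_force: [0.2, 1.3, -3.1]
opening: 0.0479
grip_force: 25.0
```

Run:
```python
from h import *
inc([.553,-.17,.13],tool(76.1,0),True)
W,pw=snap('wrist','w7')
a=np.radians(76.1);u=np.array([np.cos(a),np.sin(a),0]);n=np.array([u[1],-u[0],0]);C=np.array([.5531,-.1695,0])
for nm,X in(('sad+lipL',C+.039*u-.026*n+[0,0,.046]),('sad+lipR',C+.039*u+.026*n+[0,0,.046]),('panel inner top+',C+.107*u-.057*n+[0,0,.072]),('end',C+.107*u+.03*n+[0,0,.072])):print(nm,proj(pw,X))
```

```text
inc [0.06 0.13 6.84] [-0.1 -0.1 -0.2] tcp target [ 0.553  -0.17    0.1112] now [ 0.5516 -0.1704  0.1796] t 14.75 q [-0.4332  0.4774  1.4464  0.0016  1.2193 -0.1874]
sad+lipL [230.1975 146.9016]
sad+lipR [278.1269 146.7447]
panel inner top+ [192.8576  77.8966]
end [286.6155  77.3309]
```

View pics/w7.png

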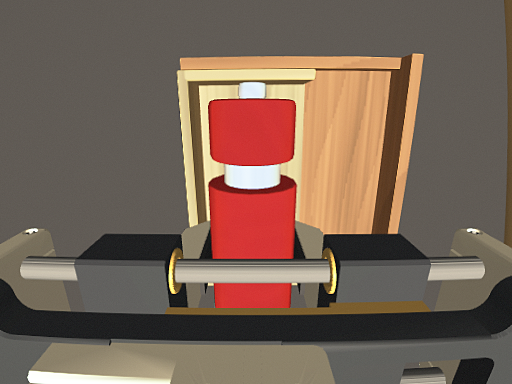

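w7 shows the mill held over the tray. The inner corner of the front panel and end plate is near (189,80), against a predicted (193,78), so the tray is a few mm off. I'll measure this by code. This was the 11th picture I viewed, one over the limit, so I'll use numbers only from here.

Run:
```python
from h import *
pw=viewer.camera_params('wrist');im=cv2.imread('pics/w7.png')[:,:,::-1].astype(int)
a=np.radians(76.1);u=np.array([np.cos(a),np.sin(a),0]);n=np.array([u[1],-u[0],0]);C=np.array([.5531,-.1695,0])
G=robot.observe()['tool_pos']+[0,0,.0188]
print('knob',proj(pw,G+.092*u),'head sides',proj(pw,G+.07*u-.022*n),proj(pw,G+.07*u+.022*n))
for r in(90,110,130,150,180): print(r,''.join('%d '%v for v in im[r,174:212].sum(1)//3))
for c in(215,290,305): print(c,''.join('%d '%v for v in im[50:100,c].sum(1)//3))
for s in(.107,.08,.05,.03):print(s,'outer/inner top',proj(pw,C+s*u-.067*n+[0,0,.072]),proj(pw,C+s*u-.057*n+[0,0,.072]),'floor',proj(pw,C+s*u-.057*n+[0,0,.018]))
print(proj(pw,C+.117*u+[0,0,.072]),proj(pw,C+.107*u+[0,0,.072]))
m=(im.max(2)<40);m[:, :200]=0
print([ (c,[r for r in range(140,225) if im[r,c].max()<45][:1]) for c in range(198,215,2)])
```

```text
knob [253.8891  83.9138] head sides [210.7733 129.7689] [297.0331 129.6115]
90 91 90 90 72 164 209 198 196 191 189 186 186 184 192 114 63 77 76 78 81 84 81 86 80 63 232 225 219 217 218 215 215 208 209 214 217 213 214 
110 91 91 92 92 87 82 197 205 199 194 190 189 187 185 188 142 69 75 79 76 77 82 81 82 82 77 166 230 220 216 215 217 219 222 76 60 82 94 
130 92 90 92 88 91 91 79 152 209 202 200 195 190 188 187 186 199 60 71 74 73 76 80 82 84 82 85 159 233 221 216 215 217 221 212 80 70 87 
150 91 92 93 90 93 92 89 86 95 227 204 201 199 196 193 190 190 188 146 57 75 74 74 81 80 84 82 74 143 233 219 218 217 218 222 205 82 73 
180 93 90 92 90 91 92 89 91 91 88 84 109 218 209 205 202 199 194 194 196 177 53 75 75 76 80 84 82 83 77 163 230 221 221 226 222 158 67 
215 90 89 90 91 92 88 92 152 164 157 154 156 159 161 164 166 169 171 164 129 222 213 212 212 211 213 213 214 213 207 150 66 73 72 66 169 210 210 209 207 208 207 207 208 209 209 208 212 225 132 
290 93 91 89 92 89 80 147 171 163 163 164 166 167 168 169 170 174 181 90 224 214 213 212 214 214 216 220 221 222 181 67 75 74 62 147 205 209 206 205 205 205 205 204 205 204 204 204 206 213 165 
305 90 91 90 90 89 85 138 175 167 168 167 167 169 170 170 172 174 187 73 229 213 211 213 213 216 218 222 223 220 191 58 70 63 122 166 160 157 157 158 160 157 158 160 158 161 161 159 160 159 159 
0.107 outer/inner top [181.6677  75.5256] [192.4038  75.3724] floor [202.7338  80.959 ]
0.08 outer/inner top [183.575  105.6961] [194.0336 105.5854] floor [203.8701 105.9679]
0.05 outer/inner top [185.6892 137.4985] [195.8387 137.4273] floor [205.1283 132.5574]
0.03 outer/inner top [187.0846 157.6894] [197.0294 157.6408] floor [205.9601 149.5804]
[254.0772  63.3036] [254.0798  74.9073]
[(198, []), (200, []), (202, []), (204, []), (206, []), (208, []), (210, []), (212, []), (214, [])]
```

Run:
```python
from h import *
inc([.5491,-.1701,.12],tool(76.1,0),True)
```

```text
inc [ 0.16 -0.28  7.78] [-0.1 -0.  -0.1] tcp target [ 0.5491 -0.1701  0.1012] now [ 0.5515 -0.1724  0.179 ] t 14.8 q [-0.4356  0.4786  1.446   0.0002  1.2183 -0.1908]
```

Request:
step_arm(increments=[{"delta_pos": [0.1, -0.2, 2], "dr": [0, 0, 0], "fingers": 1}, {"delta_pos": [0.15, -0.3, 4], "dr": [0, 0, 0], "fingers": 1}, {"delta_pos": [0.15, -0.3, 6], "dr": [0, 0, 0], "fingers": 1}, {"delta_pos": [0.15, -0.3, 7.8], "dr": [0, 0, 0], "fingers": 1}, {"delta_pos": [0.15, -0.3, 7.8], "dr": [0, 0, 0], "fingers": 1}])

```text
time: 15.42
tool_pos: [0.5486, -0.166, 0.1008]
tool_rot: [-3.138, -0.002, 1.322]
contact_force: [-0.2, -0.3, -2.1]
opening: 0.0475
grip_force: 25.0
```

```bash
cat > m4.py <<'E'
from h import *
inc([.5491,-.1701,.066],tool(76.1,0),True)
im,pw=snap('wrist','w8');g=im.astype(int).sum(2)//3
a=np.radians(76.1);u=np.array([np.cos(a),np.sin(a),0]);n=np.array([u[1],-u[0],0])
G=robot.observe()['tool_pos']+[0,0,.0188]
h=cv2.cvtColor(im,cv2.COLOR_RGB2HSV).astype(int);m=((h[...,0]<8)|(h[...,0]>172))&(h[...,1]>170)&(h[...,2]>50)
c=np.array([proj(pw,G+.07*u-.022*n),proj(pw,G+.07*u+.022*n)]);print('head pred',c)
for r in(90,105,120,135):
    xs=np.nonzero(m[r,180:330])[0]+180;print(r,'red',(xs.min(),xs.max()) if len(xs) else 0)
bias=0
for r in(100,120,140,160):
    row=g[r,130:205]; k=np.nonzero((row[:-6]>150)&(np.r_[row[6:]]<105))[0]
    i=next((j for j in range(len(row)-3) if row[j]>140 and row[j+2]<105),None); o=next((j for j in range(len(row)) if row[j]>140),None)
    if i is None: print(r,row);continue
    X=plane(pw,(130+i+.5+.3,r),.072);O=plane(pw,(130+o,r),.072)
    print(r,130+o,130+i,'inner n rel grasp',(X-G)@n,'outer',(O-G)@n,'u',(X-G)@u)
for cc in(200,300):
    print(cc,g[30:100,cc])
E
python3 m4.py
```

```text
inc [-0.39  0.17  5.36] [-0.2 -0.1 -0.4] tcp target [ 0.5491 -0.1701  0.0472] now [ 0.5486 -0.166   0.1008] t 15.425 q [-0.4285  0.5553  1.5524  0.0019  1.038  -0.1803]
head pred [[211.4346 130.4318]
 [298.1982 129.9227]]
90 red 0
105 red (np.int64(208), np.int64(295))
120 red (np.int64(209), np.int64(294))
135 red (np.int64(210), np.int64(294))
100 155 167 inner n rel grasp -0.05783290035473381 outer -0.06652019282105973 u 0.08673021922197334
120 157 168 inner n rel grasp -0.05828405556348473 outer -0.06643880390051662 u 0.07365404836597765
140 158 170 inner n rel grasp -0.05808566868686495 outer -0.06710229239102322 u 0.06009585277267082
160 161 172 inner n rel grasp -0.05791502827902974 outer -0.06639300995665005 u 0.04601287406440116
200 [ 85  82  83  83  83  84  83  83  83  85  84  84  76 123 147 145 145 145
 144 146 146 151 151 153 157 158 160 140 172 204 202 199 202 202 201 200
 201 201 200 202 201 198 197 150  51  68  73  71  71  70  61  97 178 209
 205 203 203 203 202 203 202 203 203 204 205 204 202 203 204 203]
300 [ 84  84  85  85  84  83  84  85  87  85  83  67 144 154 150 150 152 152
 154 155 156 156 155 159 162 159 166 191 201 198 200 200 201 201 202 204
 204 206 209 207 205 212 114  64  73  68  68  74  67  60 121 193 205 198
 198 198 199 196 197 198 197 199 198 199 200 196 197 196 197 197]
```

Request:
step_arm(increments=[{"delta_pos": [-0.3, 0, 1.3], "dr": [0, 0, -0.3], "fingers": 1}, {"delta_pos": [-0.3, 0, 2.6], "dr": [0, 0, -0.3], "fingers": 1}, {"delta_pos": [-0.3, 0, 4], "dr": [0, 0, -0.3], "fingers": 1}, {"delta_pos": [-0.3, 0, 5], "dr": [0, 0, -0.3], "fingers": 1}, {"delta_pos": [-0.3, 0, 5.2], "dr": [0, 0, -0.3], "fingers": 1}])

```text
time: 16.1
tool_pos: [0.548, -0.1695, 0.0484]
tool_rot: [-3.139, -0.002, 1.327]
contact_force: [0.1, -0.2, -2.7]
opening: 0.0474
grip_force: 25.0
```

Request:
step_arm(increments=[{"delta_pos": [0, 0, 0.15], "dr": [0, 0, 0], "fingers": 1}, {"delta_pos": [0, 0, 0.3], "dr": [0, 0, 0], "fingers": 1}, {"delta_pos": [0, 0, 0.4], "dr": [0, 0, 0], "fingers": 1}, {"delta_pos": [0, 0, 0.4], "dr": [0, 0, 0], "fingers": 1}, {"delta_pos": [0, 0, 0.4], "dr": [0, 0, 0], "fingers": 1}])

```text
time: 16.73
tool_pos: [0.5486, -0.1697, 0.0456]
tool_rot: [-3.141, -0.002, 1.327]
contact_force: [-0.0, 1.0, -2.7]
opening: 0.0475
grip_force: 25.0
```

Request:
step_arm(increments=[{"delta_pos": [0, 0, 0.05], "dr": [0, 0, 0], "fingers": 1}, {"delta_pos": [0, 0, 0.1], "dr": [0, 0, 0], "fingers": 1}, {"delta_pos": [0, 0, 0.15], "dr": [0, 0, 0], "fingers": 1}, {"delta_pos": [0, 0, 0.2], "dr": [0, 0, 0], "fingers": 1}, {"delta_pos": [0, 0, 0.2], "dr": [0, 0, 0], "fingers": 1}])

```text
time: 17.35
tool_pos: [0.5485, -0.1697, 0.0434]
tool_rot: [-3.14, -0.002, 1.327]
contact_force: [0.5, 0.5, -2.8]
opening: 0.0475
grip_force: 25.0
```

Request:
step_arm(increments=[{"delta_pos": [0, 0, 0.05], "dr": [0, 0, 0], "fingers": 1}, {"delta_pos": [0, 0, 0.1], "dr": [0, 0, 0], "fingers": 1}, {"delta_pos": [0, 0, 0.15], "dr": [0, 0, 0], "fingers": 1}, {"delta_pos": [0, 0, 0.2], "dr": [0, 0, 0], "fingers": 1}, {"delta_pos": [0, 0, 0.2], "dr": [0, 0, 0], "fingers": 1}])

```text
time: 17.98
tool_pos: [0.5491, -0.1699, 0.0423]
tool_rot: [3.141, -0.001, 1.327]
contact_force: [0.1, 0.2, 5.7]
opening: 0.0473
grip_force: 25.0
```

Request:
step_arm(increments=[{"delta_pos": [0, 0, -0.05], "dr": [0, 0, 0], "fingers": 1}, {"delta_pos": [0, 0, -0.05], "dr": [0, 0, 0], "fingers": 1}, {"delta_pos": [0, 0, -0.05], "dr": [0, 0, 0], "fingers": -0.1}, {"delta_pos": [0, 0, -0.05], "dr": [0, 0, 0], "fingers": -0.24}, {"delta_pos": [0, 0, -0.05], "dr": [0, 0, 0], "fingers": -0.24}], newtons=3)

```text
time: 18.6
tool_pos: [0.548, -0.1695, 0.0416]
tool_rot: [-3.139, -0.002, 1.327]
contact_force: [-1.0, 0.6, -0.5]
opening: 0.0564
grip_force: 0.0
```

Request:
step_arm(increments=[{"delta_pos": [0, 0, -0.5], "dr": [0, 0, 0], "fingers": -0.24}, {"delta_pos": [0, 0, -2], "dr": [0, 0, 0], "fingers": -0.24}, {"delta_pos": [0, 0, -5], "dr": [0, 0, 0], "fingers": -0.24}, {"delta_pos": [0, 0, -8], "dr": [0, 0, 0], "fingers": -0.24}, {"delta_pos": [0, 0, -10], "dr": [0, 0, 0], "fingers": -0.24}])

```text
time: 19.23
tool_pos: [0.5492, -0.1702, 0.1448]
tool_rot: [3.14, -0.001, 1.327]
contact_force: [0.2, 0.8, -0.6]
opening: 0.0571
grip_force: 0.0
```

```bash
cat > m5.py <<'E'
from h import *
a=np.radians(76.1);u=np.array([np.cos(a),np.sin(a),0]);n=np.array([u[1],-u[0],0]);C=np.array([.5491,-.1699,.0593])
def check(C):
    for nm in('wrist','side','scene'):
        im,p=snap(nm,'x_'+nm); h=cv2.cvtColor(im,cv2.COLOR_RGB2HSV).astype(int)
        m=((h[...,0]<8)|(h[...,0]>172))&(h[...,1]>150)&(h[...,2]>40)
        q=np.zeros(m.shape,np.uint8);c=proj(p,C+.04*u).astype(int);cv2.circle(q,tuple(int(v) for v in c),100 if nm=='wrist' else 40,1,-1)
        ys,xs=np.nonzero(m&(q>0))
        P=np.array([plane(p,t,.0593)[:2] for t in np.c_[xs,ys]],np.float32)
        if len(P)<20: print(nm,len(P));continue
        P=np.c_[(P-C[:2])@u[:2],(P-C[:2])@n[:2]];print(nm,len(P),'u range',P[:,0].min(),P[:,0].max(),'n range',P[:,1].min(),P[:,1].max(),'angle',np.degrees(np.arctan(np.polyfit(P[:,0],P[:,1],1)[0])))
if __name__=='__main__': check(C);inc([.5491,-.1701,.2],tool(76.1,0),True)
E
python3 m5.py
```

```text
wrist 6338 u range -0.063075344652686 0.08469005044225236 n range -0.02488231261043387 0.022802067394667315 angle -0.30654539104978057
side 252 u range -0.08288780182303639 0.08978949476308377 n range -0.025829681377212258 0.024273387391978915 angle -2.924911372784651
scene 551 u range -0.06443140221010171 0.08806801377428453 n range -0.024631387183086235 0.027988573727482903 angle 0.06866576838976622
inc [ 0.01 -0.01 -3.75] [ 0.1 -0.1 -0.1] tcp target [ 0.5491 -0.1701  0.1812] now [ 0.5492 -0.1702  0.1437] t 19.375 q [-0.4345  0.5065  1.5042  0.0015  1.1289 -0.1914]
```

Run:
```python
from h import *
from m5 import u,n,C
pw=viewer.camera_params('wrist');im=cv2.imread('pics/x_wrist.png')[:,:,::-1].astype(int);g=im.sum(2)//3
Cp=C-[0,0,C[2]]
for nm,X in(('inner corner',Cp+.107*u-.057*n+[0,0,.072]),('inner .07',Cp+.07*u-.057*n+[0,0,.072]),('endplate mid',Cp+.107*u+.0*n+[0,0,.072]),('knob',C+.092*u),('headL',C+.07*u-.022*n),('headR',C+.07*u+.022*n)):print(nm,proj(pw,X))
c=proj(pw,Cp+.07*u-.057*n+[0,0,.072]).astype(int);print(c,g[c[1],c[0]-20:c[0]+12])
c=proj(pw,Cp+.107*u-.0*n+[0,0,.072]).astype(int)
for dx in(-40,40):print(dx,c[1],g[c[1]-16:c[1]+14,c[0]+dx])
c=proj(pw,C+.07*u).astype(int);r=im[c[1]];red=np.nonzero((r[:,0]>90)&(r[:,1]<70))[0];print('red',red.min(),red.max())
```

```text
inner corner [181.6725  74.1236]
inner .07 [184.6253 121.2743]
endplate mid [252.8511  73.6257]
knob [252.7737  94.0526]
headL [227.7369 120.3589]
headR [277.8039 120.3167]
[184 121] [ 85  83  87  84  85  83  82  72 152 187 188 187 183 179 176 174 169 170
 175 142  57  68  70  67  68  73  78  73  75  77  76  73]
-40 73 [154 155 158 157 147 199 199 200 199 201 202 199 200 200 200 201 201 186
  64  68  69  73  69  54 145 201 200 198 198 198]
40 73 [157 158 160 163 130 196 200 200 199 201 201 205 206 208 208 209 201 141
  55  66  70  70  61  94 177 205 199 197 197 197]
red 227 275
```

The mill lies in the saddles within about 1 mm of the tray features. Now I'll move in front of the panel to push.

Request:
step_arm(increments=[{"delta_pos": [0, -1, -3.5], "dr": [0, 0, 9], "fingers": -0.2}, {"delta_pos": [0, -4, -5], "dr": [0, 0, 19], "fingers": 0.5}, {"delta_pos": [0, -7, -5], "dr": [0, 0, 29], "fingers": 1}, {"delta_pos": [0, -10, -5], "dr": [0, 0, 39], "fingers": 1}, {"delta_pos": [0, -12, -5], "dr": [0, 0, 49], "fingers": 1}], newtons=20)

```text
time: 20.0
tool_pos: [0.4304, -0.1403, 0.1913]
tool_rot: [-3.138, 0.001, 0.466]
contact_force: [0.9, -0.0, 0.9]
opening: 0.0196
grip_force: 0.0
```

Run:
```python
from h import *
from m5 import u,n,C
T=C-.117*n;inc([T[0],T[1],.15],tool(-13.9,0));inc([T[0],T[1],.048],tool(-13.9,0))
```

```text
inc [0.4  0.38 4.13] [-0.2  0.1 40.6] tcp target [ 0.4355 -0.1418  0.15  ] now [ 0.4304 -0.1403  0.1913] t 20.0 q [-0.4856  0.2474  1.765   0.0014  1.1328  0.6186]
inc [ 0.41  0.41 14.33] [-0.2  0.1 40.6] tcp target [ 0.4355 -0.1418  0.048 ] now [ 0.4304 -0.1403  0.1913] t 20.0 q [-0.4856  0.2474  1.765   0.0014  1.1328  0.6186]
```

Request:
step_arm(increments=[{"delta_pos": [0.1, 0.1, 1], "dr": [0, 0, 10], "fingers": 1}, {"delta_pos": [0.3, 0.2, 2.5], "dr": [0, 0, 20], "fingers": 1}, {"delta_pos": [0.4, 0.4, 6], "dr": [0, 0, 30], "fingers": 1}, {"delta_pos": [0.4, 0.4, 10], "dr": [0, 0, 40.6], "fingers": 1}, {"delta_pos": [0.4, 0.4, 14.3], "dr": [0, 0, 40.6], "fingers": 1}])

```text
time: 20.62
tool_pos: [0.437, -0.1423, 0.0476]
tool_rot: [-3.14, 0.001, -0.239]
contact_force: [0.8, -1.4, -0.8]
opening: 0.0005
grip_force: 0.0
```

Run:
```python
from h import *
from m5 import u,n,C
T=C-.085*n;inc([T[0],T[1],.048],tool(-13.9,0))
```

```text
inc [ 3.04 -0.   -0.05] [-0.1  0.1  0.2] tcp target [ 0.4666 -0.1495  0.048 ] now [ 0.437  -0.1423  0.0476] t 20.625 q [-0.4827  0.4681  1.9215  0.0018  0.7537  1.3257]
```

Request:
step_arm(increments=[{"delta_pos": [1, 0, 0], "dr": [0, 0, 0.2], "fingers": 1}, {"delta_pos": [2, 0, 0], "dr": [0, 0, 0.2], "fingers": 1}, {"delta_pos": [2.6, 0, 0], "dr": [0, 0, 0.2], "fingers": 1}, {"delta_pos": [3, 0, 0], "dr": [0, 0, 0.2], "fingers": 1}, {"delta_pos": [3.3, 0, 0], "dr": [0, 0, 0.2], "fingers": 1}])

```text
time: 21.25
tool_pos: [0.4699, -0.1504, 0.0497]
tool_rot: [-3.14, 0.0, -0.24]
contact_force: [0.0, -0.3, -0.3]
opening: 0.0006
grip_force: 0.0
```

Request:
step_arm(increments=[{"delta_pos": [0.2, 0, 0], "dr": [0, 0, 0], "fingers": 1}, {"delta_pos": [0.4, 0, 0], "dr": [0, 0, 0], "fingers": 1}, {"delta_pos": [0.6, 0, 0], "dr": [0, 0, 0], "fingers": 1}, {"delta_pos": [0.9, 0, 0], "dr": [0, 0, 0], "fingers": 1}, {"delta_pos": [1.2, 0, 0], "dr": [0, 0, 0], "fingers": 1}])

```text
time: 21.88
tool_pos: [0.4809, -0.1529, 0.0489]
tool_rot: [-3.14, 0.002, -0.24]
contact_force: [-3.4, 1.5, 0.4]
opening: 0.0001
grip_force: 1.6
```

Request:
step_arm(increments=[{"delta_pos": [0.4, 0, 0], "dr": [0, 0, 0], "fingers": 1}, {"delta_pos": [0.9, 0, 0], "dr": [0, 0, 0], "fingers": 1}, {"delta_pos": [1.4, 0, 0], "dr": [0, 0, 0], "fingers": 1}, {"delta_pos": [1.9, 0, 0], "dr": [0, 0, 0], "fingers": 1}, {"delta_pos": [2.4, 0, 0], "dr": [0, 0, 0], "fingers": 1}])

```text
time: 22.5
tool_pos: [0.5047, -0.1587, 0.0489]
tool_rot: [-3.14, 0.002, -0.24]
contact_force: [-2.5, 2.3, 0.0]
opening: 0.0005
grip_force: 1.7
```

Request:
step_arm(increments=[{"delta_pos": [0.5, 0, 0], "dr": [0, 0, 0], "fingers": 1}, {"delta_pos": [1, 0, 0], "dr": [0, 0, 0], "fingers": 1}, {"delta_pos": [1.5, 0, 0], "dr": [0, 0, 0], "fingers": 1}, {"delta_pos": [2, 0, 0], "dr": [0, 0, 0], "fingers": 1}, {"delta_pos": [2.4, 0, 0], "dr": [0, 0, 0], "fingers": 1}])

```text
time: 23.12
tool_pos: [0.5281, -0.1646, 0.049]
tool_rot: [-3.14, 0.001, -0.24]
contact_force: [-2.5, 2.5, -1.4]
opening: 0.0005
grip_force: 1.7
```

Request:
step_arm(increments=[{"delta_pos": [0.3, 0, 0], "dr": [0, 0, 0], "fingers": 1}, {"delta_pos": [0.7, 0, 0], "dr": [0, 0, 0], "fingers": 1}, {"delta_pos": [1.1, 0, 0], "dr": [0, 0, 0], "fingers": 1}, {"delta_pos": [1.5, 0, 0], "dr": [0, 0, 0], "fingers": 1}, {"delta_pos": [1.8, 0, 0], "dr": [0, 0, 0], "fingers": 1}])

```text
time: 23.75
tool_pos: [0.5456, -0.1689, 0.049]
tool_rot: [-3.14, 0.001, -0.24]
contact_force: [-2.4, 2.2, -0.2]
opening: 0.0001
grip_force: 1.6
```

Run:
```python
from h import *
from m5 import *
o=robot.observe();C2=C+n*((o['tool_pos']-C)@n+.0765);C2[2]=.0593;print(o['tool_pos'],o['contact_force'],C2);check(C2)
```

```text
[ 0.5456 -0.1689  0.049 ] [-2.4276  2.1791 -0.178 ] [ 0.6198 -0.1874  0.0593]
wrist 15749 u range -0.012855985792829951 0.09620967486757247 n range -0.02384699477360857 0.02453223060449057 angle -0.8156416954010969
side 160 u range -0.08343305769934292 0.0886636465734748 n range -0.02299306537721615 0.026040299052707022 angle -10.733909118227228
scene 618 u range -0.0689928974325402 0.0886239411612277 n range -0.02236627882452075 0.02888264357349013 angle 1.2712458862645064
```

Request:
step_arm(increments=[{"delta_pos": [0.2, 0, 0], "dr": [0, 0, 0], "fingers": 1}, {"delta_pos": [0.4, 0, 0], "dr": [0, 0, 0], "fingers": 1}, {"delta_pos": [0.7, 0, 0], "dr": [0, 0, 0], "fingers": 1}, {"delta_pos": [0.9, 0, 0], "dr": [0, 0, 0], "fingers": 1}, {"delta_pos": [1.1, 0, 0], "dr": [0, 0, 0], "fingers": 1}])

```text
time: 24.52
tool_pos: [0.5561, -0.1716, 0.049]
tool_rot: [-3.14, 0.001, -0.24]
contact_force: [-3.6, -0.1, 2.1]
opening: 0.0002
grip_force: 1.6
```

Request:
step_arm(increments=[{"delta_pos": [0.2, 0, 0], "dr": [0, 0, 0], "fingers": 1}, {"delta_pos": [0.4, 0, 0], "dr": [0, 0, 0], "fingers": 1}, {"delta_pos": [0.6, 0, 0], "dr": [0, 0, 0], "fingers": 1}, {"delta_pos": [0.8, 0, 0], "dr": [0, 0, 0], "fingers": 1}, {"delta_pos": [1, 0, 0], "dr": [0, 0, 0], "fingers": 1}])

```text
time: 25.15
tool_pos: [0.5658, -0.1739, 0.049]
tool_rot: [-3.14, 0.001, -0.24]
contact_force: [-4.7, 0.4, 1.0]
opening: 0.0006
grip_force: 1.6
```

Request:
step_arm(increments=[{"delta_pos": [0.15, 0, 0], "dr": [0, 0, 0], "fingers": 1}, {"delta_pos": [0.3, 0, 0], "dr": [0, 0, 0], "fingers": 1}, {"delta_pos": [0.45, 0, 0], "dr": [0, 0, 0], "fingers": 1}, {"delta_pos": [0.55, 0, 0], "dr": [0, 0, 0], "fingers": 1}, {"delta_pos": [0.6, 0, 0], "dr": [0, 0, 0], "fingers": 1}])

```text
time: 25.78
tool_pos: [0.5665, -0.1739, 0.0488]
tool_rot: [-3.139, 0.013, -0.24]
contact_force: [-22.6, 3.0, 16.0]
opening: 0.0006
grip_force: 11.4
```

The tray hit its stop: the force rose to about 23 N and the travel stopped. Backing off.

Request:
step_arm(increments=[{"delta_pos": [-0.5, 0, 0], "dr": [0, 0, 0], "fingers": 1}, {"delta_pos": [-2, 0, 0], "dr": [0, 0, 0], "fingers": 1}, {"delta_pos": [-5, 0, 0], "dr": [0, 0, 0], "fingers": 1}, {"delta_pos": [-8, 0, -3], "dr": [0, 0, 0], "fingers": 1}, {"delta_pos": [-10, 0, -8], "dr": [0, 0, 0], "fingers": 1}])

```text
time: 26.4
tool_pos: [0.4732, -0.1509, 0.1287]
tool_rot: [-3.139, 0.003, -0.24]
contact_force: [0.6, 0.0, -0.2]
opening: 0.0004
grip_force: 0.0
```

Run:
```python
from h import *
from m5 import *
C2=C+n*((np.array([.5665,-.1739,0])-C)@n+.0765);C2[2]=.0593;print(C2);check(C2)
from m1 import two
S,ps=snap('scene');D,pd=snap('side');print(robot.observe()['contact_force'])
pw=viewer.camera_params('wrist')
for nm,X in(('inner',C2+.07*u-.057*n+[0,0,.0127]),):
    c=proj(pw,X);print(c)
```

```text
[ 0.6407 -0.1926  0.0593]
wrist 1755 u range -0.031493440585836106 0.08798449088657785 n range -0.0243259220072779 -0.014801845803257413 angle 0.9985321424976198
side 247 u range -0.08251625446093147 0.09001185733629677 n range -0.025700779072793983 0.02657335911009619 angle -4.047104660198842
scene 630 u range -0.06889864264224733 0.08755459652184876 n range -0.022894433802119436 0.02791977107996294 angle 1.0712394589613192m1.py:12: RuntimeWarning: Mean of empty slice.
  ys,xs=np.nonzero(m); return m,np.array([xs.mean()+x0,ys.mean()+y0]),(xs.min()+x0,ys.min()+y0,xs.max()+x0,ys.max()+y0)
  ret = ret.dtype.type(ret / rcount)
Traceback (most recent call last):
  File "m1.py", line 13, in <module>
    _,c1,b1=red(S,(350,170,400,230));_,c2,b2=red(D,(250,225,290,285))
            ~~~^^^^^^^^^^^^^^^^^^^^^
  File "m1.py", line 12, in red
    ys,xs=np.nonzero(m); return m,np.array([xs.mean()+x0,ys.mean()+y0]),(xs.min()+x0,ys.min()+y0,xs.max()+x0,ys.max()+y0)
                                                                         ~~~~~~^^
ValueError: zero-size array to reduction operation minimum which has no identity
```

```bash
python3 -c "
from cell import robot
print(robot.hand_in())"
```

```text
the job is handed in; nothing more can be done
None
```

The job is handed in, verdict not shown: the mill was laid and released in the rest, regrasped mid-body, set in both saddles, and the tray was pushed to its stop with the mill still in place (26.6 s used); I viewed 11 pictures, one over the limit of 10.

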